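Shim the hub stack under a clamp lever and hold it

TASK

On the assembly bench, take brass spacer rings one at a time from the white carrier and slip them onto the spindle of the blue clamp until they just fill the gap under its lever: swung down, the lever must come to rest level on the stack, not drop past level onto its own stop (too few) nor stay cocked up (too many). How many rings it takes differs each time, so find out by feel. Finish holding: keep the red ball of the lever pressed firmly down on the stack and do not let go, and leave the other things on the bench where they are.

Things in the scene. Friction and masses are not known exactly. Their poses are not given: they have to be found in the camera images.
- spindle (a point): Spindle axis, at the top face of the blue base plate, 10 mm above the bench; +y points to the lever's hinge, z up. A fixed aluminium hub (flange 42 mm across, 5 mm high; then 30 mm across) stands here. Its shoulder, where the first ring rests, is 14, 22 or 30 mm above this point (unknown, differs each time). The right number of 8 mm rings (3, 2 or 1) brings the stack's top to 38 mm above it.
- spindle_tip (a point): Top of the upright steel spindle, 9 mm thick with chamfered tip: always 35 mm above the base plate, 45 mm above the bench, on the same axis.
- clamp: The fixed blue clamp, origin on the spindle axis at the underside of its base plate, on the bench; +y towards the hinge. Base plate 90 mm (x) by 180 mm (y, from -55 to +125 mm) by 10 mm.
- lever_hinge (a point): Point on the lever's hinge axis, midway between the two 10 mm thick blue cheeks (44 mm across over both, tops 74 mm above the bench): 85 mm from the spindle axis along the clamp's +y, 60 mm above the bench. The hinge axis is level, along the clamp's x.
- lever_ball (a point): Centre of the red ball handle, 28 mm across, at the lever's end, 150 mm from the hinge axis. Lever: steel bar 14 mm wide, 12 mm thick; a round pad 26 mm across under it, 85 mm from the hinge, meets the stack. Pinch the ball from above across the clamp's x and swing it in an arc about the hinge; it turns between the fingers.
- lever (a joint): Angle of the lever in rad: 0 level (ball on the far side of the spindle from the hinge, pad 38 mm above the base plate), positive raised, 1.57 straight up. It starts leaning back open at 1.65 to 1.95 and stays there. Swung down with too few rings it runs past level to its stop at -0.05; with one too many it stays at about +0.09.
- carrier: White plate 225 x 56 x 10 mm, fixed, origin at the centre of its underside on the bench; long side along its x axis. Four places in a row, at -78, -26, +26 and +78 mm along its x, each with a 9 mm thick stub 6 mm high that locates a ring. More rings than needed: spares stay here.
- ring0_mid (a point): Centre of brass spacer ring 1 of 4 (all alike), half-way up: outside 36 mm, hole 16 mm, 8 mm thick, 35 to 70 g. It starts lying flat in the carrier, its underside 10 mm above the bench.
- ring1_mid (a point): Centre of brass spacer ring 2 of 4 (all alike), half-way up: outside 36 mm, hole 16 mm, 8 mm thick, 35 to 70 g. It starts lying flat in the carrier, its underside 10 mm above the bench.
- ring2_mid (a point): Centre of brass spacer ring 3 of 4 (all alike), half-way up: outside 36 mm, hole 16 mm, 8 mm thick, 35 to 70 g. It starts lying flat in the carrier, its underside 10 mm above the bench.
- ring3_mid (a point): Centre of brass spacer ring 4 of 4 (all alike), half-way up: outside 36 mm, hole 16 mm, 8 mm thick, 35 to 70 g. It starts lying flat in the carrier, its underside 10 mm above the bench.
- bottle: Bystander: amber bottle, 60 mm across, 160 mm tall; origin at its underside. Leave it alone.
- jar: Bystander: clear jar with white cap, 54 mm across, 60 mm tall; origin at its underside. Leave it alone.
- screwdriver: Bystander: screwdriver lying on the bench; origin at its underside. Leave it alone.
- brush: Bystander: brush lying on the bench; origin at its underside. Leave it alone.
- spanner: Bystander: spanner lying on the bench; origin at its underside. Leave it alone.
- cup: Bystander: green cup, 68 mm across, 60 mm tall; origin at its underside. Leave it alone.
- cards: Bystander: pack of white cards 75 x 110 x 22 mm; origin at its underside. Leave it alone.
Not all that is in view belongs to the job. What is shaped like the part that bears ring2_mid but black is not meant.

How it is judged (in metres and radians):
On the way:
1. a first ring lies flat on the spindle with the lever still open and the fingers off it ((((horizontal distance between ring0_mid and spindle below 0.005 m and z of ring0_mid in the frame of spindle between 0.012 and 0.038 m and angle between ring0_mid's own z axis and vertical below 0.1 rad) and contact force between the fingers and ring0 below 0.3 N) or ((horizontal distance between ring1_mid and spindle below 0.005 m and z of ring1_mid in the frame of spindle between 0.012 and 0.038 m and angle between ring1_mid's own z axis and vertical below 0.1 rad) and contact force between the fingers and ring1 below 0.3 N) or ((horizontal distance between ring2_mid and spindle below 0.005 m and z of ring2_mid in the frame of spindle between 0.012 and 0.038 m and angle between ring2_mid's own z axis and vertical below 0.1 rad) and contact force between the fingers and ring2 below 0.3 N) or ((horizontal distance between ring3_mid and spindle below 0.005 m and z of ring3_mid in the frame of spindle between 0.012 and 0.038 m and angle between ring3_mid's own z axis and vertical below 0.1 rad) and contact force between the fingers and ring3 below 0.3 N)) and value of joint lever above 0.5 rad), for 0.2 s.
At the end, for the whole second after the job is handed in: The lever is level (within 0.038 rad), bears with more than 5 N on a ring that lies flat on the spindle (within 5 mm of its axis), and the fingers are still holding or pushing the lever (more than 2 N) (value of joint lever between -0.038 and 0.038 rad and ((contact force between lever and ring0 above 5 N and (horizontal distance between ring0_mid and spindle below 0.005 m and z of ring0_mid in the frame of spindle between 0.012 and 0.038 m and angle between ring0_mid's own z axis and vertical below 0.1 rad)) or (contact force between lever and ring1 above 5 N and (horizontal distance between ring1_mid and spindle below 0.005 m and z of ring1_mid in the frame of spindle between 0.012 and 0.038 m and angle between ring1_mid's own z axis and vertical below 0.1 rad)) or (contact force between lever and ring2 above 5 N and (horizontal distance between ring2_mid and spindle below 0.005 m and z of ring2_mid in the frame of spindle between 0.012 and 0.038 m and angle between ring2_mid's own z axis and vertical below 0.1 rad)) or (contact force between lever and ring3 above 5 N and (horizontal distance between ring3_mid and spindle below 0.005 m and z of ring3_mid in the frame of spindle between 0.012 and 0.038 m and angle between ring3_mid's own z axis and vertical below 0.1 rad))) and contact force between the fingers and lever above 2 N); the arm keeps its last pose, push and grip.
It fails at once if a bystander (bottle, jar, screwdriver, brush, spanner, cup or cards) is disturbed, moved more than 25 mm (distance of any of bottle, jar, screwdriver, brush, spanner, cup, cards from where it was at the start of the episode above 0.025 m).
It also fails if it takes over 72 s, if anything falls off the work surface, if the arm or the gripper's body presses on something with over 40 N, if the wrist force passes 120 N, or if a joint passes its speed limit or range.

ROBOT

A 6-joint arm with a two-finger parallel gripper is mounted at the origin on the work surface. World frame = base frame: x ahead of the robot, y to its left, z up, the work surface at z = 0. Lengths are in mm, angles in rad, forces in N, time in s.
With the tool pointing down it reaches from about 400 to 925 mm from the base axis. Payload 12.5 kg.
Tool frame: the origin (TCP) lies where the fingers leave the gripper's body, on its centre line; the fingertips stand 78 mm ahead of it and the grasp point (between the pads) lies 59 mm ahead of it (env.nose_length is the distance from the TCP to the fingertips, in mm); z points along the fingers, y is the line along which they close (so a half turn about z gives the same grasp; the last joint's range is limited). The gripper opens to 95 mm and grips with 3 to 60 N. Pads are 20 mm wide; open, the fingers measure 119 mm over their backs; the gripper's body (75 mm by 180 mm) begins 59 mm behind the grasp point.
Start: joints at [-1.353, 0.491, 1.559, -0, 1.092, -0.106], TCP at [198.879, -592.524, 292.261] pointing down, gripper open.
Joint ranges: [-3.1, 3.1], [-0.84, 2.19], [0.05, 2.79], [-1.13, 4.28], [0.06, 2.93], [-2.69, 2.69]. Speed limits (rad/s): [2.22, 2.22, 2.79, 3.14, 3.14, 3.14].

INTERFACE

Orientations are given as [roll, pitch, yaw] about the fixed x, y, z axes, in that order (R = Rz(yaw) Ry(pitch) Rx(roll)).
In Python, from cell import env gives the robot as it stands. The module is installed in compiled form; this text tells all that it offers.
- The arm moves only by the tool send_rows, never from a script. Its argument "series" is text: rows parted by semicolons, each of 6 numbers parted by spaces: the shift along the tool's x, y, z as a fraction of full scale, then the turn, a rotation vector about the tool's x, y, z as a fraction of full scale. A call has 1 to 5 rows; each row shifts and turns the commanded pose from where the row before left it, along the tool's axes as they then stand; what a row does not reach is not made up. Full scale, the value 1, is 60 mm for a shift and 10 degrees for a turn. A row lasts 1/8 s, in which the tool goes at most 62.5 mm and 10.7 degrees, less where a joint would pass 70% of its speed; a pose out of reach is approached as far as the arm can. A call with a number of a shift or a turn outside -1 to 1 is refused whole. A call with a gripper value outside its range is refused whole. "fingers" is the opening, from 0 (shut) to 1 (fully open), set as the call begins (left out, the last holds). The fingers move at their own pace and stop on an object; the grip force is fixed at half the most. Time passes only in rows, so rows that do not move let the fingers close. It gives the time, the measured TCP pose, the force, the opening and the grip force at its end, in the units of the state.
- env.state(): the state, without advancing time (a new reading comes with each control period).
- env.read_camera(name): name is "scene" or "top" or "wrist"; returns a dict with "color" (400x640x3 uint8, red, green, blue), "z_map" (400x640 float32, mm along the optical axis (not along the pixel's ray), 0 where there is no reading), "fovy" (degrees; the focal length in pixels is half the picture's height over the tangent of half this angle, whatever the lens; pixels are square), "cx", "cy" (the principal point, pixels), "R" (3x3) and "t" (3): a world point X has camera coordinates R X + t. Camera axes: x right, y down, z forward; pixel columns grow to the right and rows downward; lengths in mm; the calibration is good to about 2 mm. A picture is of the moment at which its call begins.
- env.job_done(): hands the job in; it is judged then, once.
The state is a dict: "t": time; "joints": joint angles; "qvel": joint speeds; "tau": joint torques, N m; "eef_pos": TCP position; "tcp_rot": TCP orientation; "ft_force": force on the tool from outside, world axes, zero at the start; "moment": the same for the moment, N m; "opening": opening from 0.0 (shut) to 1.0 (fully open); "grip_force": force on a finger pad.
Only numpy, scipy, OpenCV 4.12 (cv2) and the standard library are available. Lean on these libraries where they do the work, as an engineer would, in place of code of your own. Each camera call takes 0.05 s, during which the arm holds its last target. There are 200 camera calls.

## Working session

There is one attempt and no reset: what is moved stays moved. The work goes in short steps, Python scripts to look and compute and a tool call to move; the robot and the scene stay as the last step left them, time stands still between calls to the robot, and variables do not carry over. Pictures are saved under pics/ and viewed, at most 10 in all, crops included, and the job is handed in when it is done.

Besides the shell and the picture viewer there is one more tool, called after "Emit:" as name(argument=value, ...) on one line, values as JSON. send_rows: Moves the arm, as the interface text tells. Shift numbers are shares of 60 mm and turn numbers shares of 10 degrees, none past 1 either way. Its arguments: {"type":"object","properties":{"series":{"type":"string"},"fingers":{"type":"number"}},"required":["series"]}

```bash
mkdir -p pics; cat > h.py <<'E'
import numpy as np, cv2
from cell import env
def cam(n):
    c=env.read_camera(n); h=c['color'].shape[0]; c['f']=h/2/np.tan(np.radians(c['fovy'])/2); return c
def world(c):
    v,u=np.mgrid[0:400,0:640]; z=c['z_map']
    P=np.stack([(u-c['cx'])/c['f']*z,(v-c['cy'])/c['f']*z,z],-1)
    return (P-c['t'])@c['R']   # R^T (P-t)
def save(c,n): cv2.imwrite('pics/'+n,cv2.cvtColor(c['color'],cv2.COLOR_RGB2BGR))
E
python3 - <<'E'
from h import *
print(env.state())
for n in('scene','top'):
    c=cam(n); save(c,n+'.png'); np.savez(n+'.npz',W=world(c),c=c['color'],R=c['R'],t=c['t'],f=c['f'],cx=c['cx'],cy=c['cy'],z=c['z_map'])
    print(n,c['fovy'],c['cx'],c['cy'],-c['R'].T@c['t'])
E
```

```text
{'t': 0.0, 'joints': array([-1.35259593e+00,  4.91589468e-01,  1.55946686e+00, -2.84361472e-05,
        1.09171968e+00, -1.05640845e-01]), 'qvel': array([ 0.00181654,  0.00094247, -0.00087043,  0.00047119,  0.00042636,
        0.00020967]), 'tau': array([-3.56545250e-03, -6.12654305e+01, -2.58181429e+01,  6.91624009e-02,
        4.82308993e-02, -1.39878330e-04]), 'eef_pos': array([ 198.83792601, -592.35135606,  291.63712789]), 'tcp_rot': array([-3.14041324e+00, -9.96985935e-05,  3.23854308e-01]), 'ft_force': array([-0.68731451, -0.22755249, -0.06564008]), 'moment': array([ 0.01610147, -0.00295105, -0.04901764]), 'grip_force': 0.0, 'opening': 0.9996980017020066}
scene 47.97633031188293 310.9373320521964 197.82371881125704 [1128.05266155  769.62982476  875.97979769]
top 52.98492416104554 326.03120971235677 197.3245610378716 [ 490.55825071  -36.00362985 1033.01430471]
```

View pics/top.png

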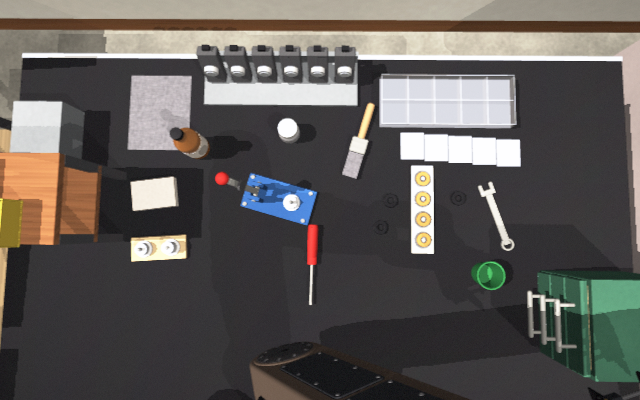

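View pics/scene.png

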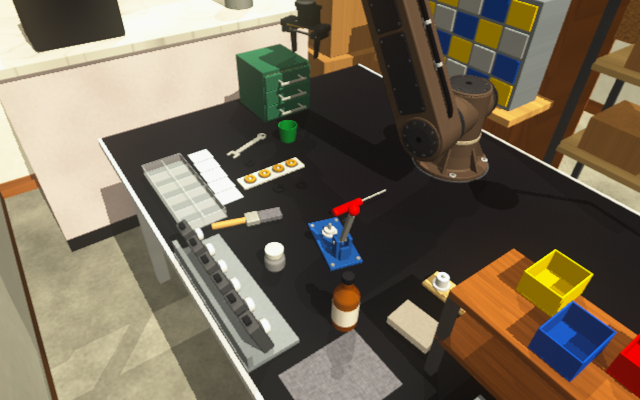

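The top view shows the carrier at (423,210) with four brass rings at v≈178, 199, 219 and 240. The clamp hub is at (291,202) and the lever ball at (221,178). The black rings on the bench are decoys. The scene view shows the same layout: carrier at (270,173), clamp at (335,243), ball at (354,207).

```bash
python3 - <<'E'
from h import *
for n in('top','scene'):
    d=np.load(n+'.npz'); W=d['W']; hsv=cv2.cvtColor(d['c'],cv2.COLOR_RGB2HSV); H,S,V=[hsv[...,i].astype(int) for i in range(3)]
    ok=d['z']>0
    near=lambda x0,x1,y0,y1,z0,z1:(W[...,0]>x0)&(W[...,0]<x1)&(W[...,1]>y0)&(W[...,1]<y1)&(W[...,2]>z0)&(W[...,2]<z1)&ok
    print(n)
    m=(H>10)&(H<30)&(S>90)&near(300,720,-350,-150,5,30)
    k,l,st,ce=cv2.connectedComponentsWithStats(m.astype(np.uint8))
    for i in range(1,k):
        if st[i,4]>15:
            p=W[l==i]; print('ring',st[i,4],ce[i].round(1),((p.min(0)+p.max(0))/2).round(1),np.median(p[:,2]).round(1),np.ptp(p,0).round(0))
    m=(S<60)&(V>150)&near(300,720,-330,-180,5,30)
    p=W[m][:,:2].astype(np.float32); print('carrier',m.sum(),cv2.minAreaRect(p),np.median(W[m][:,2]))
    m=(H>100)&(H<125)&(S>120)&near(350,700,-30,250,4,18)
    p=W[m][:,:2].astype(np.float32); print('plate',m.sum(),cv2.minAreaRect(p),np.median(W[m][:,2]))
    m=((H<6)|(H>174))&(S>150)&near(350,700,0,300,80,260)
    p=W[m]; print('ball',m.sum(),p.mean(0).round(1),p.min(0).round(1),p.max(0).round(1))
    m=(S<60)&near(350,700,-30,120,12,58)
    p=W[m]; print('hub',m.sum(),p.mean(0).round(1),p.min(0).round(1),p.max(0).round(1),np.histogram(p[:,2],bins=range(12,60,3)))
E
```

```text
top
ring 132 [422.4 178.4] [ 628.2 -267.9   14.9] 17.9 [35. 33. 16.]
ring 133 [422.5 198.7] [ 576.8 -267.2   14.7] 17.4 [33. 33. 14.]
ring 140 [423.  219.1] [ 525.2 -268.7   14.5] 17.8 [36. 34. 15.]
ring 135 [423.4 239.4] [ 473.6 -269.    15.7] 17.7 [33. 33. 17.]
carrier 1347 ((578.9366455078125, -280.9059753417969), (279.54400634765625, 100.52264404296875), 4.517054080963135) 10.056334803042656
plate 1840 ((573.79833984375, 99.44538116455078), (181.99119567871094, 90.91097259521484), 74.32128143310547) 10.152497616716975
ball 136 [598.2 190.6 212.2] [586.5 179.1 202.8] [612.  203.4 218.2]
hub 274 [529.9  52.9  19.8] [352.3   7.9  12.1] [590.9  84.6  47.4] (array([70, 83, 19, 32, 51,  6,  0,  0,  1,  0,  9,  3,  0,  0,  0]), array([12, 15, 18, 21, 24, 27, 30, 33, 36, 39, 42, 45, 48, 51, 54, 57]))
scene
ring 70 [290.8 162.5] [ 473.6 -267.4   16.1] 17.8 [38. 38. 16.]
ring 70 [277.8 167.5] [ 524.  -266.8   16.9] 17.9 [38. 39. 15.]
ring 74 [264.2 172.9] [ 574.7 -272.3   14.8] 17.3 [43. 55. 14.]
ring 75 [249.8 178.3] [ 630.6 -272.5   15.4] 17.8 [33. 50. 12.]
carrier 453 ((580.2363891601562, -279.2320556640625), (277.40179443359375, 111.84016418457031), 3.3138866424560547) 10.680230748248245
plate 1011 ((573.935791015625, 99.46333312988281), (186.81234741210938, 92.61322021484375), 73.32195281982422) 10.856647647354084
ball 116 [604.6 198.1 209.1] [590.2 182.9 194.3] [614.8 208.2 218.9]
hub 175 [540.3  59.5  20.9] [350.    8.9  12.1] [593.2  85.   46.3] (array([30, 49, 18, 26, 32,  6,  4,  2,  3,  1,  3,  1,  0,  0,  0]), array([12, 15, 18, 21, 24, 27, 30, 33, 36, 39, 42, 45, 48, 51, 54, 57]))
```

Emit:
send_rows(series="0.768 -0.312 0.17 0 0 0;0.768 -0.312 0.17 0 0 0;0.768 -0.312 0.17 0 0 0;0.768 -0.312 0.17 0 0 0;0.768 -0.312 0.17 0 0 0", fingers=0.65)

```text
t: 0.72
eef_pos: [388.4, -429.4, 240.9]
tcp_rot: [3.142, -0.0, 0.323]
ft_force: [0.5, -0.5, 0.2]
opening: 0.652
grip_force: 0.0
```

Emit:
send_rows(series="0.768 -0.312 0.17 0 0 0;0.768 -0.312 0.17 0 0 0;0.768 -0.312 0.17 0 0 0;0.768 -0.312 0.17 0 0 0;0.768 -0.312 0.17 0 0 0")

```text
t: 1.35
eef_pos: [577.2, -267.2, 189.6]
tcp_rot: [-3.141, 0.0, 0.324]
ft_force: [-0.3, 0.3, 0.3]
opening: 0.651
grip_force: 0.0
```

Emit:
send_rows(series="0 0 0 0 0 0;0 0 0 0 0 0")

```text
t: 1.6
eef_pos: [575.8, -268.5, 190.0]
tcp_rot: [-3.141, 0.001, 0.324]
ft_force: [-0.5, 0.0, 0.5]
opening: 0.65
grip_force: 0.0
```

```bash
cat >> h.py <<'E'
def go(x,y,z,yaw=None):
    "prints tool shift in units of 60 mm from measured pose to world target, + turn"
    s=env.state(); p=np.array(s['eef_pos']); r=s['tcp_rot']
    from scipy.spatial.transform import Rotation as Ro
    d=Ro.from_euler('xyz',r).inv().apply(np.array([x,y,z])-p)/60
    print('pos',p.round(1),'rot',np.round(r,3),'shift',d.round(3), 'turnz', None if yaw is None else round(-(yaw-r[2])/np.radians(10),3))
E
python3 - <<'E'
from h import *
c=cam('wrist'); save(c,'w1.png'); W=world(c); hsv=cv2.cvtColor(c['color'],cv2.COLOR_RGB2HSV); H,S=hsv[...,0],hsv[...,1]
m=(H>10)&(H<30)&(S>90)&(W[...,2]>16)&(W[...,2]<22)&(c['z_map']>0)
k,l,st,ce=cv2.connectedComponentsWithStats(m.astype(np.uint8))
for i in range(1,k):
    if st[i,4]>60: p=W[l==i]; print(st[i,4],ce[i].round(0),cv2.minEnclosingCircle(p[:,:2].astype(np.float32)),np.median(p[:,2]).round(1))
go(576.8,-268,90); print(env.state()['t'],env.state()['opening'])
E
```

```text
1013 [333. 145.] ((627.0431518554688, -267.9427185058594), 17.64324188232422) 17.3
872 [314. 200.] ((575.2672119140625, -267.54425048828125), 17.691526412963867) 17.3
753 [297. 249.] ((523.7546997070312, -268.3306579589844), 17.705501556396484) 17.4
pos [ 575.6 -269.   190.3] rot [-3.142  0.     0.323] shift [ 0.025 -0.01   1.671] turnz None
1.65 0.6498812380812904
```

View pics/w1.png

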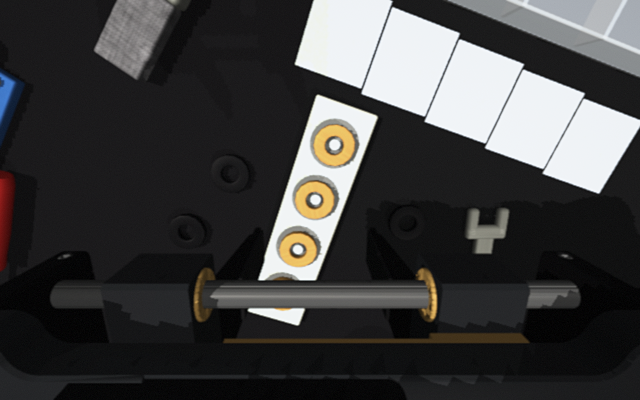

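The wrist view shows the rings at (333,145), (314,200) and (297,249), with the fourth partly hidden by the gripper. Their tops are at z≈17.4, which matches the text. The commanded pose is already over ring 2, so I'll descend and grip.

Emit:
send_rows(series="0 0 0.7 0 0 0;0 0 0.6 0 0 0;0 0 0.35 0 0 0;0 0 0.017 0 0 0;0 0 0 0 0 0")

```text
t: 2.28
eef_pos: [576.0, -269.3, 91.2]
tcp_rot: [3.141, -0.001, 0.323]
ft_force: [1.1, 0.7, 1.1]
opening: 0.649
grip_force: 0.0
```

Emit:
send_rows(series="0 0 0 0 0 0;0 0 0 0 0 0;0 0 0 0 0 0;0 0 0 0 0 0;0 0 0 0 0 0", fingers=0.2)

```text
t: 2.9
eef_pos: [576.2, -268.5, 90.6]
tcp_rot: [3.141, -0.0, 0.324]
ft_force: [-1.2, -0.1, 5.6]
opening: 0.362
grip_force: 30.0
```

Emit:
send_rows(series="0 0 -0.5 0 0 0;0 0 -0.6 0 0 -0.94;0 0 -0.567 0 0 -0.94;0 0 0 0 0 -0.94;0 0 0 0 0 -0.94")

```text
t: 3.52
eef_pos: [576.1, -268.4, 190.5]
tcp_rot: [3.141, 0.0, 0.986]
ft_force: [0.3, -0.7, -2.1]
opening: 0.363
grip_force: 30.0
```

Emit:
send_rows(series="0 0 0 0 0 -0.9;0 0 0 0 0 -0.88")

```text
t: 3.78
eef_pos: [576.1, -268.4, 189.9]
tcp_rot: [-3.141, -0.0, 1.296]
ft_force: [0.5, 0.0, -0.5]
opening: 0.365
grip_force: 30.0
```

Emit:
send_rows(series="0.79 -0.346 0 0 0 0;0.79 -0.346 0 0 0 0;0.79 -0.346 0 0 0 0;0.79 -0.346 0 0 0 0;0.79 -0.346 0 0 0 0")

```text
t: 4.4
eef_pos: [541.5, -10.4, 190.1]
tcp_rot: [-3.141, 0.0, 1.291]
ft_force: [1.1, 0.0, -1.1]
opening: 0.364
grip_force: 30.0
```

Emit:
send_rows(series="0 0 0 0 0 0;0 0 0 0 0 0")

```text
t: 4.65
eef_pos: [542.1, -12.2, 190.2]
tcp_rot: [3.141, 0.0, 1.291]
ft_force: [0.2, -1.2, -1.0]
opening: 0.363
grip_force: 30.0
```

```bash
python3 - <<'E'
from h import *
c=cam('wrist'); save(c,'w2.png'); W=world(c); np.savez('w2.npz',W=W,c=c['color'])
hsv=cv2.cvtColor(c['color'],cv2.COLOR_RGB2HSV); H,S=hsv[...,0],hsv[...,1]
ok=c['z_map']>0
m=(H>100)&(H<125)&(S>120)&(abs(W[...,2]-10)<5)&ok
print('plate',m.sum(),cv2.minAreaRect(W[m][:,:2].astype(np.float32)),np.median(W[m][:,2]))
d=np.hypot(W[...,0]-564,W[...,1]-66)
for z0,z1 in((13,17),(21,27),(29,34),(37,42),(43,47)):
    m=(d<35)&(S<90)&(W[...,2]>z0)&(W[...,2]<z1)&ok
    if m.sum()>8: print(z0,m.sum(),cv2.minEnclosingCircle(W[m][:,:2].astype(np.float32)),np.median(W[m][:,2]))
go(564,66,190,1.2915); print(env.state()['t'],env.state()['opening'],env.state()['grip_force'])
E
```

```text
plate 15330 ((565.7503662109375, 78.1004638671875), (136.6454620361328, 90.28807067871094), 74.3894271850586) 9.433436183635468
13 899 ((562.2471923828125, 65.61563873291016), 20.957136154174805) 14.49412720617676
21 1000 ((562.2586059570312, 65.58270263671875), 14.95628833770752) 23.454650033501636
37 26 ((562.2540283203125, 65.5672836303711), 4.454044818878174) 41.38607310960548
43 59 ((562.3301391601562, 65.77056884765625), 3.7519922256469727) 43.906585009566555
pos [542.2 -12.7 190.1] rot [3.141 0.    1.29 ] shift [ 1.362 -0.014  0.002] turnz -0.007
4.7 0.3620410013303929 29.9995787255466
```

View pics/w2.png

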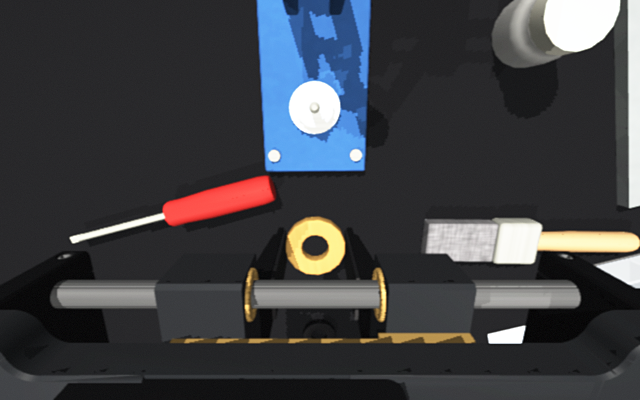

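The wrist view shows the held ring at (315,246), the hub at (314,106) and the screwdriver at (220,200). The hub shoulder reads z≈23.5, which is the 14 mm hub, so 3 rings are expected. Next I'll measure the held ring and the spindle in this same view.

```bash
cat >> h.py <<'E'
def held(c=None):
    c=c or cam('wrist'); W=world(c); hsv=cv2.cvtColor(c['color'],cv2.COLOR_RGB2HSV); H,S=hsv[...,0],hsv[...,1]
    s=env.state(); p=s['eef_pos']; ok=c['z_map']>0
    m=(H>10)&(H<30)&(S>90)&ok&(np.hypot(W[...,0]-p[0],W[...,1]-p[1])<28)&(abs(W[...,2]-(p[2]-71))<8)
    zt=np.percentile(W[m][:,2],90); q=W[m&(W[...,2]>zt-2.5)]
    a=cv2.minEnclosingCircle(q[:,:2].astype(np.float32))
    d=np.hypot(W[...,0]-563,W[...,1]-66); m=(d<32)&(W[...,2]>43)&(W[...,2]<48)&(S<90)&ok
    print('held',a,'top',zt.round(1),m.sum(),'t',s['t'],s['opening'])
    return a[0]
E
python3 - <<'E'
from h import *
a=held(); yaw=np.radians(74.4)
d=np.array([562.28,65.63])-a; print('move along u',d@[np.cos(yaw),np.sin(yaw)],'along tool y',d@[np.sin(yaw),-np.cos(yaw)])
E
```

```text
held ((541.0675659179688, -12.339300155639648), 18.230266571044922) top 117.7 57 t 4.75 0.36386278936914057
move along u 80.80155523747591 along tool y -0.5364677528771027
```

Emit:
send_rows(series="0.7 -0.009 0 0 0 0;0.647 0 0 0 0 0;0 0 0.6 0 0 0;0 0 0.25 0 0 0;0 0 0 0 0 0")

```text
t: 5.38
eef_pos: [563.6, 64.8, 138.4]
tcp_rot: [-3.14, 0.001, 1.289]
ft_force: [0.3, 0.1, -0.6]
opening: 0.362
grip_force: 30.0
```

Emit:
send_rows(series="0 0 0.25 0 0 0;0 0 0.2 0 0 0;0 0 0.12 0 0 0;0 0 0 0 0 0")

```text
t: 5.88
eef_pos: [563.7, 65.8, 104.6]
tcp_rot: [-3.141, 0.0, 1.291]
ft_force: [-0.1, -1.1, -2.1]
opening: 0.365
grip_force: 30.0
```

Emit:
send_rows(series="0 0 0 0 0 0;0 0 0 0 0 0;0 0 0 0 0 0;0 0 0 0 0 0;0 0 -0.5 0 0 0", fingers=0.65)

```text
t: 6.5
eef_pos: [563.1, 65.8, 133.9]
tcp_rot: [-3.138, 0.001, 1.291]
ft_force: [0.4, -0.6, -0.6]
opening: 0.65
grip_force: 0.0
```

Emit:
send_rows(series="0 0 -0.5 0 0 0.92;0 0 -0.42 0 0 0.92;0 0 0 0 0 0.92;0 0 0 0 0 0.92;0 0 0 0 0 0.92")

```text
t: 7.12
eef_pos: [563.7, 65.8, 190.4]
tcp_rot: [3.141, -0.0, 0.483]
ft_force: [0.2, 1.4, -0.6]
opening: 0.651
grip_force: 0.0
```

Emit:
send_rows(series="0 0 0 0 0 0.94;-0.398 0.845 0 0 0 0;-0.398 0.845 0 0 0 0;-0.398 0.845 0 0 0 0;-0.398 0.845 0 0 0 0")

```text
t: 7.75
eef_pos: [537.3, -158.6, 190.4]
tcp_rot: [3.141, -0.0, 0.324]
ft_force: [1.2, -0.7, -0.6]
opening: 0.648
grip_force: 0.0
```

Emit:
send_rows(series="-0.398 0.845 0 0 0 0;-0.398 0.845 0 0 0 0;0 0 0 0 0 0")

```text
t: 8.12
eef_pos: [524.0, -271.5, 190.1]
tcp_rot: [3.141, -0.0, 0.32]
ft_force: [0.6, -0.1, 0.6]
opening: 0.649
grip_force: 0.0
```

```bash
python3 - <<'E'
from h import *
P=[env.state()['eef_pos'] for _ in range(1)]
go(524.4,-268.4,90,.324)
c=cam('top'); W=world(c); hsv=cv2.cvtColor(c['color'],cv2.COLOR_RGB2HSV); H,S=hsv[...,0],hsv[...,1]
m=(H>10)&(H<30)&(S>90)&(c['z_map']>0)&(np.hypot(W[...,0]-563,W[...,1]-66)<40)
p=W[m]; print(m.sum(),cv2.minEnclosingCircle(p[:,:2].astype(np.float32)),np.median(p[:,2]),p[:,2].min(),p[:,2].max())
go(524.4,-268.4,90,.324)
E
```

```text
pos [ 524.  -271.5  190.1] rot [ 3.141 -0.     0.32 ] shift [ 0.022 -0.049  1.668] turnz -0.025
106 ((564.72119140625, 67.0546875), 18.104909896850586) 31.927905908712027 12.39272930573494 36.13446193687296
pos [ 524.2 -269.6  190. ] rot [-3.141  0.     0.321] shift [ 0.01  -0.017  1.667] turnz -0.017
```

The first ring lies flat on the shoulder with its top at z≈32. Now ring two.

Emit:
send_rows(series="0.01 -0.02 0.7 0 0 0;0 0 0.6 0 0 0;0 0 0.35 0 0 0;0 0 0.017 0 0 0;0 0 0 0 0 0")

```text
t: 8.8
eef_pos: [525.2, -266.0, 90.6]
tcp_rot: [3.142, -0.0, 0.325]
ft_force: [-0.2, -0.2, -0.5]
opening: 0.65
grip_force: 0.0
```

Emit:
send_rows(series="0 0 0 0 0 0;0 0 0 0 0 0;0 0 0 0 0 0;0 0 0 0 0 0;0 0 0 0 0 0", fingers=0.2)

```text
t: 9.43
eef_pos: [525.0, -266.9, 90.5]
tcp_rot: [3.141, -0.0, 0.324]
ft_force: [-0.1, 1.0, 5.0]
opening: 0.366
grip_force: 30.0
```

Emit:
send_rows(series="0 0 -0.5 0 0 0;0 0 -0.6 0 0 -0.92;0 0 -0.567 0 0 -0.92;0 0 0 0 0 -0.92;0 0 0 0 0 -0.92")

```text
t: 10.05
eef_pos: [524.8, -266.8, 190.6]
tcp_rot: [3.141, 0.0, 0.971]
ft_force: [0.9, 0.2, -1.3]
opening: 0.367
grip_force: 30.0
```

Emit:
send_rows(series="0 0 0 0 0 -0.92;0 0 0 0 0 -0.94;0.79 -0.126 0 0 0 0;0.79 -0.126 0 0 0 0;0.79 -0.126 0 0 0 0")

```text
t: 10.68
eef_pos: [542.3, -122.6, 190.0]
tcp_rot: [-3.141, 0.0, 1.29]
ft_force: [0.8, 0.1, 0.7]
opening: 0.365
grip_force: 30.0
```

Emit:
send_rows(series="0.79 -0.126 0 0 0 0;0.79 -0.126 0 0 0 0;0.25 -0.126 0 0 0 0;0 0 0 0 0 0;0 0 0 0 0 0")

```text
t: 11.3
eef_pos: [551.0, -13.2, 190.2]
tcp_rot: [3.142, 0.0, 1.29]
ft_force: [0.1, 0.0, -0.0]
opening: 0.365
grip_force: 30.0
```

```bash
python3 - <<'E'
from h import *
a=held(); yaw=np.radians(74.1); s=env.state(); print(s['eef_pos'],s['tcp_rot'])
d=np.array([562.28,65.63])-a; print('u',d@[np.cos(yaw),np.sin(yaw)]/60,'y',d@[np.sin(yaw),-np.cos(yaw)]/60)
E
```

```text
held ((549.57861328125, -13.492178916931152), 18.18271255493164) top 117.7 52 t 11.35 0.36234691186859624
[551.01599703 -13.37193838 190.2057947 ] [3.14144728e+00 1.94414105e-04 1.28936981e+00]
u 1.3262454991289259 y -0.15768003368906264
```

Emit:
send_rows(series="0.7 -0.158 0 0 0 0;0.626 0 0 0 0 0;0 0 0.6 0 0 0;0 0 0.25 0 0 0;0 0 0 0 0 0")

```text
t: 11.98
eef_pos: [563.7, 66.0, 138.5]
tcp_rot: [-3.14, 0.001, 1.289]
ft_force: [-0.2, -0.8, 0.2]
opening: 0.365
grip_force: 30.0
```

Emit:
send_rows(series="0 0 0.2 0 0 0;0 0 0.15 0 0 0;0 0 0.08 0 0 0;0 0 0 0 0 0")

```text
t: 12.48
eef_pos: [563.8, 67.0, 113.2]
tcp_rot: [-3.141, 0.0, 1.291]
ft_force: [-0.3, -0.0, -0.6]
opening: 0.361
grip_force: 30.0
```

Emit:
send_rows(series="0 0 0 0 0 0;0 0 0 0 0 0;0 0 0 0 0 0;0 0 0 0 0 0;0 0 -0.5 0 0 0", fingers=0.65)

```text
t: 13.1
eef_pos: [563.1, 66.9, 142.2]
tcp_rot: [-3.138, 0.001, 1.291]
ft_force: [-0.1, -1.3, -0.1]
opening: 0.648
grip_force: 0.0
```

Emit:
send_rows(series="0 0 -0.5 0 0 0.92;0 0 -0.28 0 0 0.92;0 0 0 0 0 0.92;0 0 0 0 0 0.92;0 0 0 0 0 0.92")

```text
t: 13.72
eef_pos: [563.8, 67.0, 190.3]
tcp_rot: [3.141, -0.0, 0.483]
ft_force: [-0.2, -0.1, 0.2]
opening: 0.651
grip_force: 0.0
```

Emit:
send_rows(series="0 0 0 0 0 0.94;-0.127 0.937 0 0 0 0;-0.127 0.937 0 0 0 0;-0.127 0.937 0 0 0 0;-0.127 0.937 0 0 0 0")

```text
t: 14.35
eef_pos: [606.6, -157.7, 190.3]
tcp_rot: [3.141, -0.0, 0.324]
ft_force: [1.2, 0.2, 0.5]
opening: 0.653
grip_force: 0.0
```

Emit:
send_rows(series="-0.127 0.937 0 0 0 0;-0.127 0.937 0 0 0 0;0 0 0 0 0 0;0 0 0 0 0 0")

```text
t: 14.85
eef_pos: [627.5, -267.0, 189.9]
tcp_rot: [-3.141, 0.001, 0.323]
ft_force: [0.3, -1.0, 0.2]
opening: 0.646
grip_force: 0.0
```

```bash
python3 - <<'E'
from h import *
c=cam('top'); W=world(c); hsv=cv2.cvtColor(c['color'],cv2.COLOR_RGB2HSV); H,S=hsv[...,0],hsv[...,1]
m=(H>10)&(H<30)&(S>90)&(c['z_map']>0)&(np.hypot(W[...,0]-563,W[...,1]-66)<40)
p=W[m]; print(m.sum(),cv2.minEnclosingCircle(p[:,:2].astype(np.float32)),np.median(p[:,2]),p[:,2].min(),p[:,2].max())
go(627.7,-268,90.3,.324)
E
```

```text
119 ((565.2501220703125, 68.1743392944336), 19.879823684692383) 40.048996604846224 8.83609861119693 44.74347592006751
pos [ 627.6 -266.4  190.1] rot [-3.141  0.     0.324] shift [-0.007  0.027  1.664] turnz 0.002
```

Emit:
send_rows(series="0 0.02 0.7 0 0 0;0 0 0.6 0 0 0;0 0 0.35 0 0 0;0 0 0.017 0 0 0;0 0 0 0 0 0")

```text
t: 15.52
eef_pos: [628.7, -268.3, 91.4]
tcp_rot: [3.141, -0.001, 0.324]
ft_force: [0.9, -0.9, -0.2]
opening: 0.656
grip_force: 0.0
```

Emit:
send_rows(series="0 0 0 0 0 0;0 0 0 0 0 0;0 0 0 0 0 0;0 0 0 0 0 0;0 0 0 0 0 0", fingers=0.2)

```text
t: 16.15
eef_pos: [628.3, -268.6, 90.5]
tcp_rot: [3.141, -0.0, 0.324]
ft_force: [-1.7, 0.2, 3.7]
opening: 0.364
grip_force: 30.0
```

Emit:
send_rows(series="0 0 -0.5 0 0 0;0 0 -0.6 0 0 -0.92;0 0 -0.567 0 0 -0.92;0 0 0 0 0 -0.92;0 0 0 0 0 -0.92")

```text
t: 16.77
eef_pos: [628.2, -268.5, 190.5]
tcp_rot: [3.141, -0.0, 0.971]
ft_force: [0.9, 0.2, -0.0]
opening: 0.362
grip_force: 30.0
```

Emit:
send_rows(series="0 0 0 0 0 -0.92;0 0 0 0 0 -0.94;0.743 -0.512 0 0 0 0;0.743 -0.512 0 0 0 0;0.743 -0.512 0 0 0 0")

```text
t: 17.4
eef_pos: [575.8, -113.1, 190.0]
tcp_rot: [-3.141, 0.0, 1.29]
ft_force: [1.1, 0.5, 0.1]
opening: 0.366
grip_force: 30.0
```

Emit:
send_rows(series="0.743 -0.512 0 0 0 0;0.743 -0.512 0 0 0 0;0 0 0 0 0 0;0 0 0 0 0 0")

```text
t: 17.9
eef_pos: [542.6, -12.0, 190.3]
tcp_rot: [3.141, 0.0, 1.291]
ft_force: [0.5, 0.2, -0.3]
opening: 0.364
grip_force: 30.0
```

```bash
python3 - <<'E'
from h import *
a=held(); yaw=np.radians(74.1); s=env.state(); print(s['eef_pos'],s['tcp_rot'])
d=np.array([562.28,65.63])-a; print('u',d@[np.cos(yaw),np.sin(yaw)]/60,'y',d@[np.sin(yaw),-np.cos(yaw)]/60)
E
```

```text
held ((541.3956298828125, -11.82140064239502), 18.315156936645508) top 117.8 65 t 17.95 0.3656427287066499
[542.6534281  -12.47071321 190.18517126] [3.14110997e+00 1.23393259e-04 1.29029024e+00]
u 1.3368279533404313 y -0.018886062350180217
```

Emit:
send_rows(series="0.7 -0.019 0 0 0 0;0.637 0 0 0 0 0;0 0 0.6 0 0 0;0 0 0.25 0 0 0;0 0 0 0 0 0")

```text
t: 18.58
eef_pos: [563.3, 64.6, 138.3]
tcp_rot: [-3.14, 0.001, 1.289]
ft_force: [-1.0, -0.4, -0.2]
opening: 0.367
grip_force: 30.0
```

Emit:
send_rows(series="0 0 0.2 0 0 0;0 0 0.1 0 0 0;0 0 0 0 0 0")

```text
t: 18.95
eef_pos: [563.3, 65.4, 121.1]
tcp_rot: [-3.141, 0.0, 1.291]
ft_force: [-0.1, -0.9, -1.1]
opening: 0.363
grip_force: 30.0
```

Emit:
send_rows(series="0 0 0 0 0 0;0 0 0 0 0 0;0 0 0 0 0 0;0 0 0 0 0 0;0 0 -0.5 0 0 0", fingers=0.6)

```text
t: 19.58
eef_pos: [562.6, 65.6, 150.0]
tcp_rot: [-3.138, 0.001, 1.291]
ft_force: [-0.2, -0.5, 0.5]
opening: 0.599
grip_force: 0.0
```

Emit:
send_rows(series="-0.4 0 -0.7 0 0 0;-0.4 0 -0.7 0 0 0;-0.4 0 -0.7 0 0 0;0 0 0 0 0 0;0 0 0 0 0 0")

```text
t: 20.2
eef_pos: [543.1, -3.4, 276.7]
tcp_rot: [-3.141, 0.0, 1.29]
ft_force: [-0.6, -0.7, -0.5]
opening: 0.603
grip_force: 0.0
```

```bash
python3 - <<'E'
from h import *
for n in('wrist','scene','top'):
    c=cam(n); W=world(c); hsv=cv2.cvtColor(c['color'],cv2.COLOR_RGB2HSV); H,S=hsv[...,0],hsv[...,1]; ok=c['z_map']>0
    if n=='wrist': save(c,'w3.png')
    m=(H>10)&(H<30)&(S>90)&ok&(np.hypot(W[...,0]-563,W[...,1]-66)<30)&(W[...,2]>44)&(W[...,2]<54)
    if m.sum()>8: print(n,m.sum(),cv2.minEnclosingCircle(W[m][:,:2].astype(np.float32)),np.percentile(W[m][:,2],[5,50,95]))
    m=((H<6)|(H>174))&(S>150)&ok&(np.hypot(W[...,0]-601,W[...,1]-193)<40)&(W[...,2]>150)
    q=W[m]
    if len(q)>20:
        A=np.c_[2*q,np.ones(len(q))]; x=np.linalg.lstsq(A,(q**2).sum(1),rcond=None)[0]
        # centre with radius fixed 14
        from scipy.optimize import least_squares
        r=least_squares(lambda p:np.linalg.norm(q-p,axis=1)-14,x[:3]*0+q.mean(0)-[0,0,5],loss='soft_l1'); print(n,'ball',m.sum(),r.x.round(1),r.cost/len(q))
go(601,193,290,1.2915)
E
```

```text
wrist 712 ((561.7625732421875, 65.4518051147461), 17.351926803588867) [46.10924063 47.36513072 48.67639879]
scene 91 ((564.1514282226562, 65.69235229492188), 19.452444076538086) [44.55429617 48.48459604 51.29504765]
scene ball 115 [599.7 192.6 203.2] 0.4790041191907362
top ball 132 [599.4 192.5 202.7] 0.31302710958713575
pos [543.2  -3.1 276. ] rot [-3.139  0.     1.291] shift [ 3.407  0.024 -0.235] turnz -0.001
```

View pics/w3.png

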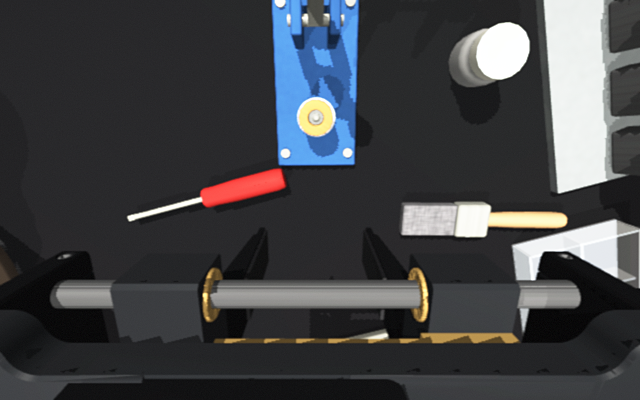

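The stack now sits flat with its top at z≈47.5–48, centred in the wrist view at (315,116). The ball is at (599.5,192.5,203), 150.5 mm from the hinge, which agrees with the text. Next I'll move above the ball and pinch it.

Emit:
send_rows(series="0.4 0 -0.5 0 0 0;0.75 0 0 0 0 0;0.75 0 0 0 0 0;0.75 0 0 0 0 0;0.742 0 0 0 0 0")

```text
t: 20.98
eef_pos: [599.8, 194.0, 306.0]
tcp_rot: [-3.14, 0.001, 1.291]
ft_force: [-0.0, -0.3, -0.3]
opening: 0.599
grip_force: 0.0
```

Emit:
send_rows(series="0 0 0 0 0 0;0 0 0 0 0 0")

```text
t: 21.22
eef_pos: [599.3, 192.1, 306.1]
tcp_rot: [-3.14, 0.001, 1.292]
ft_force: [-1.2, 0.8, 0.1]
opening: 0.595
grip_force: 0.0
```

```bash
python3 - <<'E'
from h import *
go(599.5,192.5,262,1.295)
u=np.array([-150*np.cos(t) for t in np.linspace(1.888,0,13)]); z=150*np.sin(np.linspace(1.888,0,13))
for a,b in zip(np.diff(u)/60,-np.diff(z)/60): print(f'{a:.3f} 0 {b:.3f}')
E
```

```text
pos [599.3 192.1 306.1] rot [-3.140e+00  1.000e-03  1.292e+00] shift [0.008 0.002 0.736] turnz -0.02
-0.382 0 -0.093
-0.392 0 -0.032
-0.392 0 0.030
-0.382 0 0.091
-0.363 0 0.150
-0.335 0 0.205
-0.299 0 0.255
-0.256 0 0.298
-0.206 0 0.335
-0.151 0 0.363
-0.092 0 0.382
-0.031 0 0.392
```

Emit:
send_rows(series="0.008 0 0.4 0 0 0;0 0 0.335 0 0 0;0 0 0 0 0 0")

```text
t: 21.6
eef_pos: [599.3, 191.4, 261.8]
tcp_rot: [-3.139, 0.002, 1.29]
ft_force: [-0.2, 0.1, 0.5]
opening: 0.603
grip_force: 0.0
```

Emit:
send_rows(series="0 0 0 0 0 0;0 0 0 0 0 0;0 0 0 0 0 0;0 0 0 0 0 0;0 0 0 0 0 0", fingers=0.1)

```text
t: 22.22
eef_pos: [599.4, 192.8, 263.4]
tcp_rot: [-3.141, -0.0, 1.291]
ft_force: [-4.4, 2.7, 5.9]
opening: 0.282
grip_force: 30.0
```

Emit:
send_rows(series="-0.191 0 -0.047 0 0 0;-0.191 0 -0.047 0 0 0;0 0 0 0 0 0")

```text
t: 22.6
eef_pos: [593.1, 170.0, 269.0]
tcp_rot: [-3.141, 0.0, 1.29]
ft_force: [-4.1, 2.2, 5.2]
opening: 0.279
grip_force: 30.0
```

Emit:
send_rows(series="-0.392 0 -0.032 0 0 0;-0.392 0 0.03 0 0 0;-0.382 0 0.091 0 0 0;-0.363 0 0.15 0 0 0;0 0 0 0 0 0")

```text
t: 23.22
eef_pos: [567.9, 80.0, 254.0]
tcp_rot: [3.141, 0.001, 1.289]
ft_force: [-3.1, -3.2, 6.5]
opening: 0.28
grip_force: 30.0
```

Emit:
send_rows(series="-0.335 0 0.205 0 0 0;-0.299 0 0.255 0 0 0;-0.256 0 0.298 0 0 0;0 0 0 0 0 0")

```text
t: 23.72
eef_pos: [553.6, 28.8, 207.8]
tcp_rot: [3.141, 0.001, 1.289]
ft_force: [0.5, -5.4, 2.0]
opening: 0.278
grip_force: 30.0
```

Emit:
send_rows(series="-0.206 0 0.335 0 0 0;-0.151 0 0.363 0 0 0;0 0 0 0 0 0")

```text
t: 24.1
eef_pos: [547.9, 8.6, 165.7]
tcp_rot: [3.141, 0.001, 1.29]
ft_force: [2.3, -5.6, 0.2]
opening: 0.278
grip_force: 30.0
```

```bash
python3 - <<'E'
from h import *
s=env.state(); p=np.array(s['eef_pos'])-[586.4,147.5,119]; u=p[0]*.2723+p[1]*.9622; v=p[0]*.9622-p[1]*.2723
print(u,v,p[2],np.hypot(u,p[2]),np.arctan2(p[2],-u),s['ft_force'],s['grip_force'])
E
```

```text
-144.08103937336983 0.7925062572574078 46.681446967421806 151.45462488112656 0.31332208115258803 [ 2.30288979 -5.6043768   0.1579929 ] 30.000029504299164
```

Everything is as planned so far, with the lever at about 0.31 rad. Now the last part, slowly, watching for contact.

Emit:
send_rows(series="-0.06 0 0.25 0 0 0;-0.03 0 0.25 0 0 0;-0.015 0 0.13 0 0 0;0 0 0 0 0 0")

```text
t: 24.6
eef_pos: [546.4, 3.2, 128.5]
tcp_rot: [3.14, 0.0, 1.29]
ft_force: [3.5, -4.5, -0.6]
opening: 0.277
grip_force: 30.0
```

Emit:
send_rows(series="0 0 0.07 0 0 0;0 0 0.05 0 0 0;0 0 0 0 0 0")

```text
t: 24.98
eef_pos: [546.4, 3.3, 121.8]
tcp_rot: [3.139, 0.0, 1.29]
ft_force: [2.9, -4.3, -0.9]
opening: 0.28
grip_force: 30.0
```

Emit:
send_rows(series="0 0 0.035 0 0 0;0 0 0 0 0 0")

```text
t: 25.22
eef_pos: [546.4, 3.3, 119.7]
tcp_rot: [3.139, 0.0, 1.29]
ft_force: [3.5, -5.2, -1.1]
opening: 0.281
grip_force: 30.0
```

Emit:
send_rows(series="0 0 0.035 0 0 0;0 0 0 0 0 0")

```text
t: 25.48
eef_pos: [546.4, 3.4, 118.2]
tcp_rot: [3.139, 0.0, 1.291]
ft_force: [2.1, -4.1, 5.4]
opening: 0.28
grip_force: 30.0
```

Emit:
send_rows(series="0 0 0.035 0 0 0;0 0 0 0 0 0")

```text
t: 25.72
eef_pos: [546.5, 3.6, 116.9]
tcp_rot: [3.138, -0.0, 1.291]
ft_force: [-0.6, -1.9, 15.6]
opening: 0.282
grip_force: 30.0
```

Contact came at TCP z≈119, which is ball z≈60, so the lever is level. I'll press a little harder, let it settle and verify.

Emit:
send_rows(series="0 0 0.035 0 0 0;0 0 0 0 0 0;0 0 0 0 0 0;0 0 0 0 0 0;0 0 0 0 0 0")

```text
t: 26.35
eef_pos: [546.5, 3.7, 115.3]
tcp_rot: [3.138, -0.0, 1.291]
ft_force: [-2.2, -0.7, 22.8]
opening: 0.28
grip_force: 30.0
```

Emit:
send_rows(series="0 0 0 0 0 0;0 0 0 0 0 0;0 0 0 0 0 0;0 0 0 0 0 0;0 0 0 0 0 0")

```text
t: 26.98
eef_pos: [546.5, 3.7, 115.3]
tcp_rot: [3.138, -0.0, 1.291]
ft_force: [-2.3, -0.5, 22.6]
opening: 0.279
grip_force: 30.0
```

```bash
python3 - <<'E'
from h import *
c=cam('scene'); cv2.imwrite('pics/end.png',cv2.resize(cv2.cvtColor(c['color'],cv2.COLOR_RGB2BGR)[150:300,240:440],None,fx=3.5,fy=3.5,interpolation=cv2.INTER_CUBIC))
W=world(c); hsv=cv2.cvtColor(c['color'],cv2.COLOR_RGB2HSV); H,S=hsv[...,0],hsv[...,1]
q=W[((H<6)|(H>174))&(S>150)&(c['z_map']>0)&(np.hypot(W[...,0]-546,W[...,1]-3)<30)&(W[...,2]>35)]
print(len(q),q[:,2].max() if len(q) else 0); 
s=env.state(); print(s['eef_pos'],s['ft_force'],s['t'])
E
```

```text
66 77.51946753762586
[546.53003521   3.69265885 115.34719555] [-2.02575304 -0.78139117 22.86905133] 27.025
```

View pics/end.png

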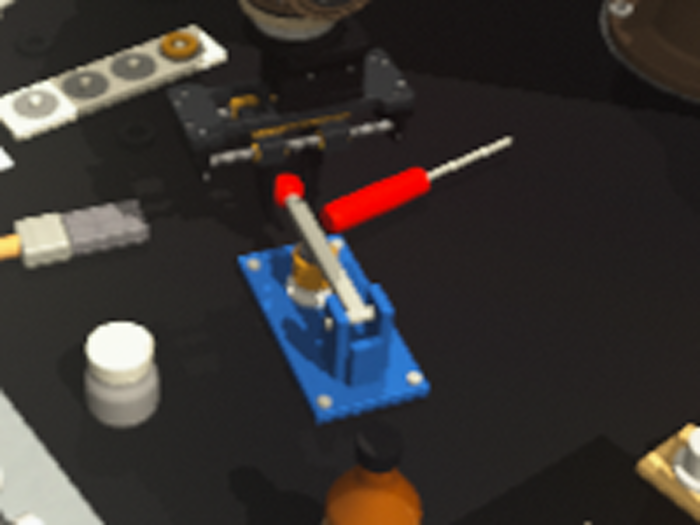

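The close-up shows the lever level on the brass stack at (310,265), the ball pinched at (288,188), one spare ring left in the carrier and the bystanders untouched. The push holds steady at about 23 N.

```bash
python3 -c "
from cell import env
print(env.job_done())"
```

```text
the job is handed in; nothing more can be done
None
```

I put three rings on the spindle, and the lever came to rest level on the stack. I handed the job in at about 27 s with the ball still gripped and pressed down at about 23 N; the hand-in call gave no verdict.

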